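Put the blade electrode away and lock the drawer

TASK

Take the electrode with the thin upright blade on top and set it down gently, upright, on the rubber pad in the free compartment of the open drawer, then push the drawer fully shut without slamming it. Once it is shut, lock it on the key box: press the big round key right down and let it up, then the square key, one at a time, never the small round key and no key while the drawer is open. Leave the electrode already in the drawer standing in its compartment and the other electrodes, the tools and the puck on the bench where they are.

Things in the scene. Friction and masses are not known exactly. Their poses are not given: they have to be found in the camera images.
- electrode_blade: The electrode to put away: it stands on a 44 x 44 x 14 mm dark steel foot with a 26 x 26 mm square copper shank above it (from 14 to 38 mm up); on top a thin copper blade 44 mm long (along x), 8 mm thick (along y), from 38 to 56 mm up. 56 mm tall, about 0.33 kg. Origin: centre of the foot's underside; z up; x and y square to the foot's and shank's sides. It stands on the bench among two like it.
- electrode_dome: Electrode to leave alone, on the bench: stands on a 44 x 44 x 14 mm dark steel foot with a 26 x 26 mm square copper shank above it (from 14 to 38 mm up); round mushroom head 40 mm across, 54 mm tall. Origin: centre of the foot's underside; z up; x and y square to the foot's and shank's sides.
- electrode_pins: Electrode to leave alone, on the bench: stands on a 44 x 44 x 14 mm dark steel foot with a 26 x 26 mm square copper shank above it (from 14 to 38 mm up); two upright round 9 mm pins on top, 56 mm tall. Origin: centre of the foot's underside; z up; x and y square to the foot's and shank's sides.
- stored_electrode: Electrode already in one of the drawer's two front compartments: stands on a 44 x 44 x 14 mm dark steel foot with a 26 x 26 mm square copper shank above it (from 14 to 38 mm up); one round 22 mm stub on top, 52 mm tall. Origin: centre of the foot's underside; z up; x and y square to the foot's and shank's sides.
- pad: Loose flat black rubber pad, 76 x 76 x 4 mm, lying in the free front compartment of the drawer. Origin: centre of its underside, so its top is 4 mm above; z up, x and y along its sides and the drawer's.
- drawer (a joint): How far the drawer of the low cream steel cabinet (240 wide, 270 deep, 100 mm high, fixed to the bench) is open, in m: 0 fully shut, up to 0.18; it slides along the x axis of drawer_front and stays where it is left.
- drawer_front (a point): Middle of the bottom edge of the drawer front's outer face, 12 mm above the bench; x points into the cabinet. The front plate is 14 mm thick, 74 mm high. Behind it an aluminium tray: floor 6 mm above this point, walls 30 mm high. Its front part has two compartments side by side, each 106 mm deep (x) and 102 wide (y), centres at x = 74 mm, y = +53 and -53 mm from here.
- drawer_handle (a point): Middle of the drawer's steel bar handle, 110 mm long along its own y, 35 mm in front of the drawer front, 66 mm above the bench. Its x points level into the cabinet, the way to push.
- key_box: Grey key box fixed to the bench, 100 (x) x 210 (y) x 36 mm high, three grey keys in a row on top along its y, 62 mm apart, in any order. Origin: centre of its underside.
- key_big_top (a point): Centre of the top of the big round key (34 mm across), 58 mm above the bench when up; z up.
- key_square_top (a point): Centre of the top of the square key (28 x 28 mm), 58 mm above the bench when up; z up.
- key_small_top (a point): Centre of the top of the small round key (16 mm across), 58 mm above the bench when up; z up. Not to be pressed.
- key_big (a joint): Travel of the big round key in m: 0 up, 0.006 fully down (5 N); springs back.
- key_square (a joint): Travel of the square key in m: 0 up, 0.006 fully down (5 N); springs back.
- key_small (a joint): Travel of the small round key in m: 0 up, 0.006 fully down (5 N); springs back.
- screwdriver: Bystander: screwdriver lying on the bench along its own x. Origin: under its middle.
- wrench: Bystander: steel wrench lying on the bench along its own x. Origin: under its middle.
- puck: Bystander: turned aluminium puck 48 mm across, 30 mm tall. Origin: centre of its underside.
Mind the look-alikes: they are no part of the job. Leave any blue or turquoise look-alike of the electrode_blade alone.

How it is judged (in metres and radians):
On the way, in this order (a step that is already met when the one before it is completed fails the run):
1. the blade electrode stands released on the pad in the open drawer (horizontal distance between electrode_blade and pad below 0.028 m and angle between electrode_blade's own z axis and vertical below 0.12 rad and z of electrode_blade in the frame of pad between 0.001 and 0.008 m and linear speed of electrode_blade below 0.02 m/s and contact force between electrode_blade and the fingers below 0.1 N and value of joint drawer above 0.05 m), for 0.2 s.
2. the drawer is fully shut (value of joint drawer below 0.004 m), for 0.2 s.
3. the big round key alone is pressed down, the drawer being shut (value of joint drawer below 0.004 m and value of joint key_big above 0.004 m and value of joint each of key_square, key_small below 0.0015 m), for 0.03 s.
4. the big round key is up again and the square key alone is pressed down (value of joint drawer below 0.004 m and value of joint key_square above 0.004 m and value of joint each of key_big, key_small below 0.0015 m), for 0.03 s.
At the end, for the whole second after the job is handed in: The drawer is shut to within 4 mm with the blade electrode released, at rest and upright (within 7 degrees) on the pad inside, its centre within 28 mm of the pad's centre; the other stored electrode still stands in its own compartment; all three keys are up (value of joint drawer below 0.004 m and horizontal distance between electrode_blade and pad below 0.028 m and angle between electrode_blade's own z axis and vertical below 0.12 rad and z of electrode_blade in the frame of pad between 0.001 and 0.008 m and linear speed of electrode_blade below 0.02 m/s and contact force between electrode_blade and the fingers below 0.1 N and angle between stored_electrode's own z axis and vertical below 0.3 rad and height (world z) of stored_electrode below 0.05 m and horizontal distance between stored_electrode and pad between 0.06 and 0.16 m and value of joint each of key_big, key_square, key_small below 0.001 m); the robot touches nothing.
It fails at once if the blade electrode is dropped (falls or is flung faster than 0.6 m/s) (contact force between electrode_blade and the fingers below 0.05 N and linear speed of electrode_blade above 0.6 m/s).
It fails at once if the drawer is slammed (faster than 0.5 m/s) (velocity of joint drawer below -0.5 m/s).
It fails at once if a key is pressed while the drawer is open (over 15 mm), or the small round key is pressed at all (value of joint key_small above 0.003 m or (value of joint drawer above 0.015 m and value of joint any of key_big, key_square, key_small above 0.003 m)).
It fails at once if another electrode is tipped over (angle between any of stored_electrode, electrode_dome, electrode_pins's own z axis and vertical above 0.5 rad).
It fails at once if another electrode on the bench, the screwdriver, the wrench or the puck is moved by more than 30 mm (distance of any of electrode_dome, electrode_pins, screwdriver, wrench, puck from where it was at the start of the episode above 0.03 m).
It also fails if it takes over 61 s, if anything falls off the work surface, if the arm or the gripper's body presses on something with over 40 N, if the wrist force passes 120 N, or if a joint passes its speed limit or range.

ROBOT

A 6-joint arm with a two-finger parallel gripper is mounted at the origin on the work surface. World frame = base frame: x ahead of the robot, y to its left, z up, the work surface at z = 0. Lengths are in m, angles in degrees, forces in N, time in s.
With the tool pointing down it reaches from about 0.35 to 0.875 m from the base axis. Payload 4.2 kg.
Tool frame: the origin (TCP) lies between the finger pads; the fingertips stand 11 mm ahead of it and the grasp point (between the pads) lies 8 mm behind it; z points along the fingers, y is the direction in which the jaws open and shut (so a half turn about z gives the same grasp; the last joint's range is limited). The gripper opens to 87 mm and grips with 3 to 60 N. Pads are 19 mm wide; open, the fingers measure 117 mm over their backs; the gripper's body (75 mm by 190 mm) begins 51 mm behind the grasp point.
Start: joints at [-50.844, 22.042, 0.453, 0, -68.411, -14.817], TCP at [0.258, -0.569, 0.234] pointing down, gripper open.
Joint ranges: [-179.83, 179.83], [-69.29, 118.12], [-61.27, 80.66], [-181.25, 117.63], [-171.15, -9.14], [-177.46, 177.46]. Speed limits (degrees/s): [159.86, 159.86, 180, 180, 180, 180].

INTERFACE

Orientations are given as a 3x3 rotation matrix whose columns are the frame's x, y, z axes.
In Python, from station import sense, capture, get_calibration, finish_job, search_frame, cut_out gives the robot as it stands.
- The arm moves only by the tool arm_command, never from a script. Its argument "rows" is a list of rows, each an object with "fingers": the opening in per cent of the stroke, from 0 (shut) to 100 (fully open); "travel": the shift along the tool's x, y, z in cm, a list of three; "roll": the turn about the tool's z in degrees. A call has 1 to 10 rows; each row is the pose to reach, as a shift and turn from the pose commanded when the call began, along the tool's axes at that moment; what a row does not reach only later rows make up. A row lasts 1/10 s, in which the tool goes at most 50 mm and 8.59 degrees, less where a joint would pass 70% of its speed; a pose out of reach is approached as far as the arm can. A call with a gripper value outside its range is refused whole. The fingers move at their own pace and stop on an object; the grip force is fixed at half the most. Time passes only in rows, so rows that repeat a pose let the fingers close. It gives the time, the measured TCP pose, the force and the opening at its end, in the units of the state.
- sense(): the state, without advancing time (a new reading comes with each control period).
- capture(name): name is "side" or "top"; returns (picture, depth): 384x512x3 uint8, red, green, blue; 384x512 float32, m along the optical axis (not along the pixel's ray), 0 where there is no reading.
- get_calibration(name): a dict with "fov_y" (degrees; the focal length in pixels is half the picture's height over the tangent of half this angle, whatever the lens; pixels are square), "cx", "cy" (the principal point, pixels), "origin" and "attitude" of the camera in the world. Camera axes: x right, y down, z forward; pixel columns grow to the right and rows downward; lengths in m; the calibration is good to about 2 mm. A picture is of the moment at which its call begins. get_calibration takes no time and is no camera call.
- finish_job(): hands the job in, once; it reports no verdict.
Trained networks look in the newest picture that a camera, given by its name, has taken for a name from the list of things; names that differ only in an ending like _2 or _b are one class to them, and where a whole thing is asked for, a point or a joint stands for the part that bears it (a point fixed in the world has none). Each returns a list of dicts, best first, with "p" (0 to 1); they miss things now and then, are a little off and sometimes report something else, mostly with a low value. They report only what shows in the picture. A call takes as long as a camera call. They do not tell look-alikes from the thing itself.
- search_frame(camera, label): "position" ([x, y, z] in m, in world coordinates, good to about 4 mm: the middle of the surface that is visible of it).
- cut_out(camera, label): "mask" (384x512 bool, what is visible of it).
The state is a dict: "time_s": time; "joints": joint angles; "joint_velocities": joint speeds; "effort": joint torques, N m; "tcp_pos": TCP position; "ee_rot": TCP orientation; "wrist_force": force on the tool from outside, world axes, zero at the start; "moment": the same for the moment, N m; "gripper_width": opening from 0.0 (shut) to 1.0 (fully open).
Only numpy, scipy, OpenCV 4.12 (cv2) and the standard library are available. Lean on these libraries where they do the work, as an engineer would, in place of code of your own. Each camera call takes 0.05 s, during which the arm holds its last target. There are 200 camera calls.

## Working session

There is one attempt and no reset: what is moved stays moved. The work goes in short steps, Python scripts to look and compute and a tool call to move; the robot and the scene stay as the last step left them, time stands still between calls to the robot, and variables do not carry over. Pictures are saved under pics/ and viewed, about 8 in all and at most 12, crops included, and the job is handed in when it is done.

Besides the shell and the picture viewer there is one more tool, called after "Emit:" in YAML: its name, and indented under it one key for each argument. arm_command: Moves the arm, as the interface text tells. Its arguments: {"type":"object","properties":{"rows":{"type":"array","items":{"type":"object","properties":{"fingers":{"type":"number"},"travel":{"type":"array","items":{"type":"number"}},"roll":{"type":"number"}}}}},"required":["rows"]}

```bash
mkdir -p pics; cat > h.py <<'E'
import numpy as np, cv2
from station import *
def K(n):
    c=get_calibration(n); f=192/np.tan(np.radians(c["fov_y"])/2)
    return f,c["cx"],c["cy"],np.array(c["origin"]),np.array(c["attitude"])
def cloud(n,d):
    f,cx,cy,o,R=K(n); v,u=np.mgrid[:d.shape[0],:d.shape[1]]
    P=np.stack([(u-cx)/f*d,(v-cy)/f*d,d],-1)@R.T+o
    P[d<=0]=np.nan
    return P
def proj(n,p):
    f,cx,cy,o,R=K(n); q=(np.array(p)-o)@R
    return f*q[0]/q[2]+cx, f*q[1]/q[2]+cy
E
cat > a.py <<'E'
from h import *
for n in("side","top"):
    im,d=capture(n); np.savez(n,im=im,d=d); print(n,get_calibration(n))
    cv2.imwrite(f"pics/{n}0.png",cv2.resize(im[...,::-1],None,fx=1.5,fy=1.5))
    for l in ["electrode_blade","electrode_dome","electrode_pins","stored_electrode","pad","drawer_front","drawer_handle","key_box","key_big_top","key_square_top","key_small_top","screwdriver","wrench","puck"]:
        for r in search_frame(n,l)[:3]: print(l,round(r["p"],2),np.round(r["position"],3),np.round(proj(n,r["position"])))
s=sense();print(s["ee_rot"],s["wrist_force"],s["time_s"])
E
python3 a.py
```

```text
side {'fov_y': 45.9974620282065, 'cx': 263.06701080310813, 'cy': 189.76857524596065, 'origin': array([ 0.32656599, -1.33816409,  0.81422198]), 'attitude': array([[ 0.99311613, -0.0436522 ,  0.10869607],
       [-0.11630691, -0.47756519,  0.87086405],
       [ 0.01389432, -0.87751124, -0.47935475]])}
electrode_blade 0.77 [ 0.431 -0.452  0.017] [259. 295.]
electrode_blade 0.65 [ 0.47  -0.333  0.022] [268. 264.]
electrode_blade 0.63 [ 0.337 -0.447  0.026] [222. 294.]
electrode_dome 0.72 [ 0.454 -0.222  0.026] [258. 240.]
electrode_pins 0.58 [ 0.49  -0.102  0.019] [265. 221.]
stored_electrode 0.44 [0.577 0.246 0.05 ] [277. 165.]
pad 0.67 [0.56  0.171 0.023] [275. 180.]
pad 0.21 [ 0.621 -0.235  0.056] [314. 232.]
drawer_front 0.59 [0.58  0.199 0.028] [279. 176.]
drawer_front 0.55 [ 0.612 -0.281  0.035] [314. 247.]
drawer_handle 0.84 [0.587 0.203 0.034] [281. 174.]
key_box 0.71 [ 0.609 -0.283  0.036] [313. 247.]
key_box 0.5 [0.58  0.199 0.031] [279. 175.]
key_big_top 0.46 [ 0.625 -0.172  0.062] [311. 219.]
screwdriver 0.6 [ 0.327 -0.3    0.013] [217. 262.]
wrench 0.52 [0.373 0.424 0.009] [
[... 923 characters left out ...]
159.]
key_big_top 0.23 [0.37  0.427 0.01 ] [114. 229.]
key_big_top 0.18 [ 0.542 -0.436  0.025] [424. 188.]
key_square_top 0.61 [ 0.626 -0.224  0.059] [352. 151.]
key_square_top 0.41 [0.569 0.253 0.034] [182. 162.]
key_small_top 0.26 [ 0.485 -0.098  0.012] [303. 201.]
screwdriver 0.68 [ 0.317 -0.285  0.029] [369. 264.]
screwdriver 0.28 [ 0.466 -0.313  0.025] [380. 211.]
wrench 0.77 [0.372 0.428 0.008] [114. 228.]
puck 0.51 [ 0.546 -0.437  0.025] [425. 187.]
puck 0.4 [ 0.454 -0.205  0.045] [343. 212.]
[[-9.11130308e-01 -4.12118382e-01 -2.61678608e-05]
 [-4.12118383e-01  9.11130306e-01  5.69896987e-05]
 [ 3.55828609e-07  6.27092982e-05 -9.99999998e-01]] [ 1.22424501  0.37823473 -0.33323552] 1.5
```

```bash
python3 - <<'E'
from h import *
S=np.load("side.npz")["im"];T=np.load("top.npz")["im"]
def cr(a,r0,r1,c0,c1,k): return cv2.resize(a[r0:r1,c0:c1,::-1],None,fx=k,fy=k,interpolation=cv2.INTER_CUBIC)
a=cr(T,110,290,80,440,2.2); b=cr(S,130,330,190,350,2.9)
cv2.imwrite("pics/t1.png",a); cv2.imwrite("pics/s1.png",b); print(a.shape,b.shape)
E
```

```text
(396, 792, 3) (580, 464, 3)
```

View pics/t1.png

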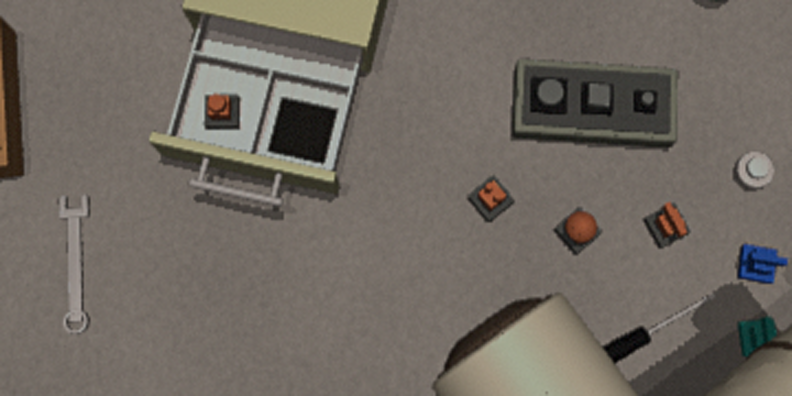

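View pics/s1.png

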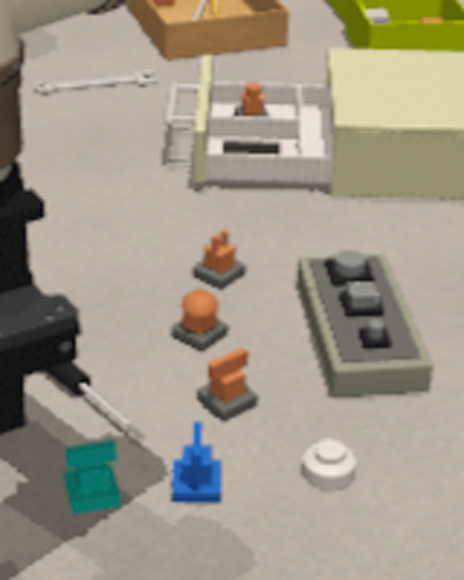

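Candidates (full top-image pixels): copper blade (383,211), copper dome (342,212), copper pins (303,200), blue blade look-alike (424,229), turquoise blade look-alike (424,263). By the description I choose the copper one at (383,211). On the key box, the big round key is at (329,153), the square one at (351,153) and the small one at (374,155). The free compartment with the pad is the right (-y) one.

```bash
python3 - <<'E'
from h import *
D={n:np.load(n+".npz") for n in("side","top")}
C={n:cloud(n,D[n]["d"]) for n in D}
def sel(n,c,r,z0,z1,col=None):
    P=C[n]; m=(np.hypot(P[...,0]-c[0],P[...,1]-c[1])<r)&(P[...,2]>z0)&(P[...,2]<z1)
    if col is not None: m&=col(D[n]["im"].astype(int))
    return P[m]
cop=lambda i:(i[...,0]>i[...,2]*1.6)&(i[...,0]>70)
def rect(p):
    r=cv2.minAreaRect((p[:,:2]*1000).astype(np.float32)); return [np.round(x,1) for x in (r[0],r[1],r[2])]
for n in C:
    print(n,"bench z",np.nanmedian(C[n][...,2][(abs(C[n][...,0]-.45)<.05)&(abs(C[n][...,1]-.0)<.04)]))
    for nm,c in dict(blade=(.467,-.32),dome=(.457,-.21),pins=(.488,-.098)).items():
        for z0,z1 in((.042,.07),(.018,.07),(.006,.02)):
            p=sel(n,c,.042,z0,z1, cop if z0>.01 else None)
            if len(p)>5: print(nm,z0,len(p),"mean",np.round(p.mean(0),4),"zmax",round(p[:,2].max(),4),"rect",rect(p))
    for nm,c in dict(big=(.625,-.172),sq=(.626,-.23),sm=(.62,-.295)).items():
        p=sel(n,c,.028,.050,.07)
        if len(p): print(nm,len(p),np.round(p.mean(0),4),rect(p))
    p=sel(n,(.61,-.235),.14,.028,.045); print("box",rect(p))
    # pad: black pixels
    p=sel(n,(.56,.16),.07,.01,.04,lambda i:i.max(-1)<40)
    if len(p): print("pad",len(p),np.round(p.mean(0),4),rect(p))
    p=sel(n,(.57,.25),.05,.03,.09,cop)
    if len(p): print("stored",len(p),np.round(p.mean(0),4),p[:,2].max())
    p=sel(n,(.52,.2),.16,.075,.092)
    print("fronttop",len(p),rect(p) if len(p) else'')
    p=sel(n,(.45,.18),.1,.055,.075); print("handle",len(p),rect(p) if len(p) else '')
    p=sel(n,(.75,.28),.2,.092,.11); print("cab",len(p),rect(p) if len(p) else '')
E
```

```text
side bench z 0.0007426155707190851
blade 0.042 77 mean [ 0.4693 -0.3291  0.0518] zmax 0.0591 rect [array([ 470.8, -329.5]), array([43.3, 15. ]), np.float64(32.4)]
blade 0.018 170 mean [ 0.4703 -0.3317  0.0404] zmax 0.0591 rect [array([ 470.9, -330.5]), array([41.8, 24. ]), np.float64(20.4)]
blade 0.006 132 mean [ 0.469  -0.3364  0.0135] zmax 0.0197 rect [array([ 471.2, -326.6]), array([45.6, 46.7]), np.float64(29.5)]
dome 0.042 77 mean [ 0.4549 -0.2199  0.0492] zmax 0.0568 rect [array([ 454.6, -218.5]), array([27.5, 33.4]), np.float64(82.3)]
dome 0.018 140 mean [ 0.4544 -0.2205  0.0398] zmax 0.0568 rect [array([ 454.5, -218.7]), array([27.4, 33.8]), np.float64(81.1)]
dome 0.006 113 mean [ 0.4556 -0.2232  0.0131] zmax 0.0199 rect [array([ 456.6, -213.4]), array([45.4, 47.8]), np.float64(43.6)]
pins 0.042 23 mean [ 0.4887 -0.1019  0.0513] zmax 0.0585 rect [array([ 490.8, -100.5]), array([24.1, 10.7]), np.float64(54.4)]
pins 0.018 100 mean [ 0.4899 -0.1052  0.036 ] zmax 0.0585 rect [array([ 488.8, -101. ]), array([27.3, 29.5]), np.float64(55.4)]
pins 0.006 92 mean [ 0.4896 -0.1098  0.01
[... 1940 characters left out ...]
ay([ 622.2, -161.3]), array([35.9, 33.1]), np.float64(29.3)]
sq 108 [ 0.6219 -0.2235  0.0575] [array([ 622.4, -224.1]), array([29.6, 28.6]), np.float64(2.3)]
sm 26 [ 0.6212 -0.2848  0.0563] [array([ 621.5, -283.3]), array([14. , 16.1]), np.float64(10.8)]
box [array([ 621.6, -223.9]), array([210.3, 102.3]), np.float64(89.9)]
pad 600 [0.5591 0.153  0.0224] [array([559.6, 152.9]), array([72.4, 71.9]), np.float64(81.9)]
stored 88 [0.5747 0.2583 0.0619] 0.07349975253368024
fronttop 500 [array([485.7, 218.8]), array([235.2,  53. ]), np.float64(80.9)]
handle 298 [array([475.1, 188.9]), array([175.3,  46.5]), np.float64(84.8)]
cab 5769 [array([796.1, 182.7]), array([220.2, 256.2]), np.float64(81.1)]
```

Emit:
arm_command:
  rows:
    - {"fingers":100,"travel":[-4,1.9,0],"roll":-2}
    - {"fingers":100,"travel":[-8,3.7,0],"roll":-4}
    - {"fingers":100,"travel":[-12,5.5,0],"roll":-5.7}
    - {"fingers":100,"travel":[-16,7.4,1],"roll":-5.7}
    - {"fingers":100,"travel":[-20,9.2,3],"roll":-5.7}
    - {"fingers":100,"travel":[-24,11.1,6],"roll":-5.7}
    - {"fingers":100,"travel":[-27.5,12.7,9],"roll":-5.7}
    - {"fingers":100,"travel":[-29.3,13.5,12],"roll":-5.7}
    - {"fingers":100,"travel":[-29.3,13.5,13],"roll":-5.7}
    - {"fingers":100,"travel":[-29.3,13.5,13],"roll":-5.7}

```text
time_s: 2.5
tcp_pos: [0.4681, -0.3252, 0.102]
ee_rot: [[-0.865, -0.501, -0.004], [-0.501, 0.865, 0.001], [0.003, 0.003, -1.0]]
wrist_force: [-0.5, -0.5, 0.9]
gripper_width: 1.004
```

```bash
python3 - <<'E'
from h import *
s=sense();print(s["tcp_pos"],s["ee_rot"],s["wrist_force"])
o=[]
for n in("side","top"):
    im,d=capture(n); u,v=map(int,proj(n,(.469,-.325,.05)))
    g=proj(n,s["tcp_pos"]); print(n,u,v,g)
    c=im[v-50:v+45,u-50:u+50,::-1].copy(); o.append(cv2.resize(c,None,fx=4,fy=4,interpolation=cv2.INTER_CUBIC))
cv2.imwrite("pics/h1.png",np.hstack(o))
E
```

```text
[ 0.46808071 -0.32518423  0.10200974] [[-0.8652121  -0.50139174 -0.00378686]
 [-0.50139895  0.86521536  0.0012162 ]
 [ 0.00266666  0.002951   -0.99999209]] [-0.53417375 -0.50353838  0.91032592]
side 267 254 (np.float64(267.75072081616355), np.float64(239.07018301149122))
top 386 209 (np.float64(391.35517220879893), np.float64(205.84313848618285))
```

View pics/h1.png

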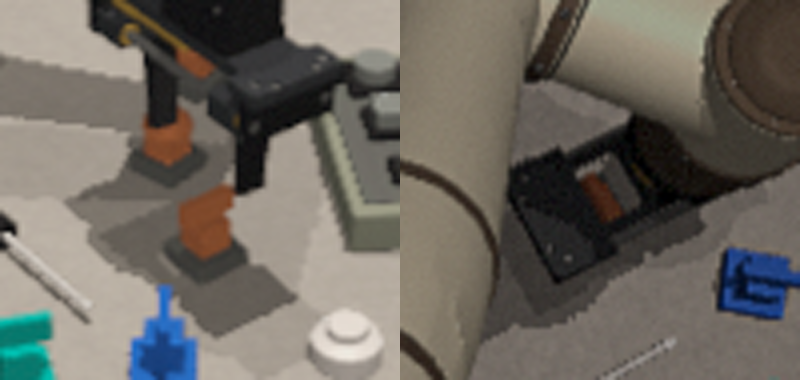

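The crops show the copper blade electrode at (208,220) in the side half and (600,198) in the top half, centred between the open fingers. The dome stays clear behind the left finger.

Emit:
arm_command:
  rows:
    - {"fingers":100,"travel":[0,0,3]}
    - {"fingers":100,"travel":[0,0,5.5]}
    - {"fingers":100,"travel":[0,0,7.1]}
    - {"fingers":100,"travel":[0,0,7.1]}
    - {"fingers":100,"travel":[0,0,7.1]}

```text
validation failed for argument at $.ro...
```

Emit:
arm_command:
  rows:
    - {"fingers":60,"travel":[0,0,0]}
    - {"fingers":40,"travel":[0,0,0]}
    - {"fingers":10,"travel":[0,0,0]}
    - {"fingers":10,"travel":[0,0,0]}
    - {"fingers":10,"travel":[0,0,0]}
    - {"fingers":10,"travel":[0,0,0]}
    - {"fingers":10,"travel":[0,0,0]}
    - {"fingers":10,"travel":[0,0,0]}

```text
validation failed for argument at $.ro...
```

Roll is evidently required.

Emit:
arm_command:
  rows:
    - {"fingers":100,"travel":[0,0,3],"roll":0}
    - {"fingers":100,"travel":[0,0,5.5],"roll":0}
    - {"fingers":100,"travel":[0,0,7.1],"roll":0}
    - {"fingers":100,"travel":[0,0,7.1],"roll":0}
    - {"fingers":100,"travel":[0,0,7.1],"roll":0}

```text
time_s: 3.1
tcp_pos: [0.4695, -0.327, 0.0341]
ee_rot: [[-0.866, -0.5, 0.002], [-0.5, 0.866, -0.001], [-0.001, -0.002, -1.0]]
wrist_force: [0.2, 0.4, -0.2]
gripper_width: 0.996
```

Emit:
arm_command:
  rows:
    - {"fingers":60,"travel":[0,0,0],"roll":0}
    - {"fingers":40,"travel":[0,0,0],"roll":0}
    - {"fingers":10,"travel":[0,0,0],"roll":0}
    - {"fingers":10,"travel":[0,0,0],"roll":0}
    - {"fingers":10,"travel":[0,0,0],"roll":0}
    - {"fingers":10,"travel":[0,0,0],"roll":0}
    - {"fingers":10,"travel":[0,0,0],"roll":0}
    - {"fingers":10,"travel":[0,0,0],"roll":0}

```text
time_s: 3.9
tcp_pos: [0.4689, -0.3256, 0.0325]
ee_rot: [[-0.866, -0.501, -0.0], [-0.501, 0.866, 0.0], [0.0, 0.0, -1.0]]
wrist_force: [-0.0, 0.0, -0.8]
gripper_width: 0.357
```

Emit:
arm_command:
  rows:
    - {"fingers":10,"travel":[0,0,0],"roll":0}
    - {"fingers":10,"travel":[0,0,0],"roll":0}
    - {"fingers":10,"travel":[0,0,0],"roll":0}
    - {"fingers":10,"travel":[0,0,0],"roll":0}

```text
time_s: 4.3
tcp_pos: [0.4689, -0.3256, 0.0325]
ee_rot: [[-0.866, -0.501, -0.0], [-0.501, 0.866, 0.0], [0.0, 0.0, -1.0]]
wrist_force: [-0.1, 0.5, 0.3]
gripper_width: 0.298
```

Emit:
arm_command:
  rows:
    - {"fingers":10,"travel":[0,0,-1],"roll":0}
    - {"fingers":10,"travel":[0,0,-3],"roll":0}
    - {"fingers":10,"travel":[0,0,-6],"roll":0}
    - {"fingers":10,"travel":[0,0,-9],"roll":0}
    - {"fingers":10,"travel":[0,0,-11],"roll":0}
    - {"fingers":10,"travel":[0,0,-12],"roll":0}
    - {"fingers":10,"travel":[0,0,-12],"roll":0}

```text
time_s: 5.0
tcp_pos: [0.4693, -0.3258, 0.1539]
ee_rot: [[-0.866, -0.5, 0.003], [-0.5, 0.866, -0.001], [-0.002, -0.002, -1.0]]
wrist_force: [0.5, 0.8, -2.5]
gripper_width: 0.298
```

```bash
python3 - <<'E'
from h import *
s=sense();print(s["tcp_pos"],s["ee_rot"],s["joints"],s["wrist_force"])
o=[]
im,d=capture("side"); u,v=map(int,proj("side",s["tcp_pos"]))
cv2.imwrite("pics/h2.png",cv2.resize(im[v-50:v+50,u-60:u+60,::-1],None,fx=4,fy=4))
E
```

```text
[ 0.46934893 -0.32584271  0.15388894] [[-8.65752672e-01 -5.00465311e-01  2.60463431e-03]
 [-5.00468697e-01  8.65754240e-01 -8.24044210e-04]
 [-1.84256766e-03 -2.01695642e-03 -9.99996268e-01]] [-1.85304452e+01  2.07861393e+01 -1.37903927e+01 -3.23866354e-03
 -5.52669652e+01 -4.14367498e+01] [ 0.49304206  0.81479302 -2.5369263 ]
```

View pics/h2.png

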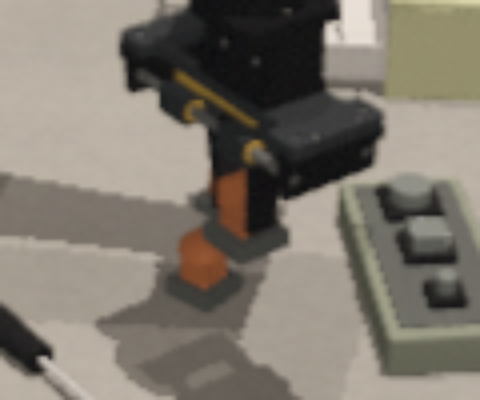

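The electrode hangs upright in the fingers at crop (240,210), and the dome beneath it is untouched at (205,270). Next I carry it to the drawer.

Emit:
arm_command:
  rows:
    - {"fingers":10,"travel":[-1.5,1.7,0],"roll":2}
    - {"fingers":10,"travel":[-4,4.6,0],"roll":6}
    - {"fingers":10,"travel":[-7,8.1,0],"roll":10}
    - {"fingers":10,"travel":[-10,11.5,0],"roll":15}
    - {"fingers":10,"travel":[-13,15,0],"roll":20}
    - {"fingers":10,"travel":[-16,18.5,0],"roll":25}
    - {"fingers":10,"travel":[-19,21.9,0],"roll":30}
    - {"fingers":10,"travel":[-22,25.4,0],"roll":35}
    - {"fingers":10,"travel":[-24.5,28.3,0],"roll":38.9}
    - {"fingers":10,"travel":[-26,30,0],"roll":38.9}

```text
time_s: 6.05
tcp_pos: [0.5432, 0.0668, 0.1506]
ee_rot: [[-0.988, 0.153, -0.003], [0.153, 0.988, -0.001], [0.003, -0.001, -1.0]]
wrist_force: [0.3, 0.3, -3.3]
gripper_width: 0.294
```

```bash
python3 - <<'E'
from h import *
s=sense();print(s["tcp_pos"],s["ee_rot"],s["gripper_width"])
R=s["ee_rot"];print(R.T@(np.array([.561,.151,.154])-s["tcp_pos"]))
E
```

```text
[0.54319945 0.06677979 0.15062973] [[-9.88225205e-01  1.52977111e-01 -2.99122099e-03]
 [ 1.52979750e-01  9.88229095e-01 -6.72918493e-04]
 [ 2.85307048e-03 -1.12259125e-03 -9.99995300e-01]] 0.2935176870593096
[-0.00469735  0.08594815 -0.00348017]
```

Emit:
arm_command:
  rows:
    - {"fingers":10,"travel":[-0.2,3,0],"roll":0}
    - {"fingers":10,"travel":[-0.3,5.5,0],"roll":0}
    - {"fingers":10,"travel":[-0.4,7.5,0],"roll":0}
    - {"fingers":10,"travel":[-0.5,8.6,0],"roll":0}
    - {"fingers":10,"travel":[-0.5,8.6,0],"roll":0}
    - {"fingers":10,"travel":[-0.5,8.6,0],"roll":0}

```text
time_s: 6.65
tcp_pos: [0.5615, 0.1477, 0.152]
ee_rot: [[-0.988, 0.155, -0.002], [0.155, 0.988, -0.001], [0.001, -0.001, -1.0]]
wrist_force: [-0.5, 0.6, -3.3]
gripper_width: 0.295
```

```bash
python3 - <<'E'
from h import *
s=sense();print(s["tcp_pos"],s["ee_rot"],s["gripper_width"])
o=[]
for n in("side","top"):
    im,d=capture(n); u,v=map(int,proj(n,s["tcp_pos"]))
    o.append(cv2.resize(im[v-50:v+50,u-50:u+50,::-1],None,fx=4,fy=4,interpolation=cv2.INTER_CUBIC))
cv2.imwrite("pics/h3.png",np.hstack(o))
E
```

```text
[0.56148762 0.14768039 0.15197702] [[-9.87986971e-01  1.54528831e-01 -1.60778946e-03]
 [ 1.54530277e-01  9.87987716e-01 -8.16982527e-04]
 [ 1.46222888e-03 -1.05562024e-03 -9.99998374e-01]] 0.29544340731666247
```

View pics/h3.png

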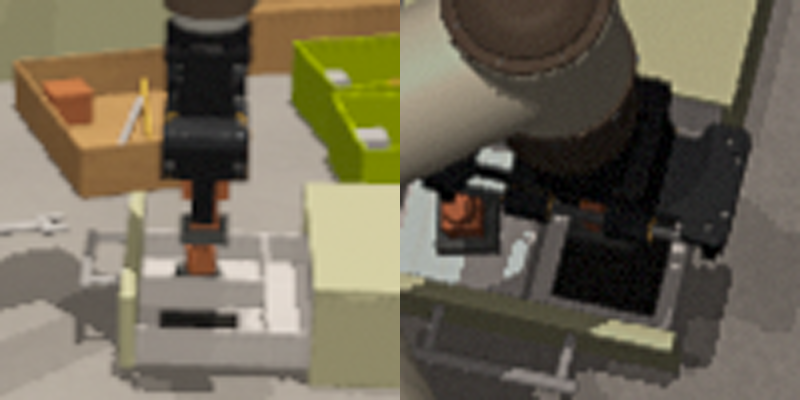

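The side half shows the electrode foot at (208,230) over the tray, above the pad at (200,318). The top half shows it over the black pad at (612,270), with the stored stub clear at (465,215).

Emit:
arm_command:
  rows:
    - {"fingers":10,"travel":[0,0,2.5],"roll":0}
    - {"fingers":10,"travel":[0,0,5],"roll":0}
    - {"fingers":10,"travel":[0,0,7],"roll":0}
    - {"fingers":10,"travel":[0,0,8.3],"roll":0}
    - {"fingers":10,"travel":[0,0,8.8],"roll":0}
    - {"fingers":10,"travel":[0,0,8.8],"roll":0}
    - {"fingers":10,"travel":[0,0,8.8],"roll":0}
    - {"fingers":10,"travel":[0,0,8.8],"roll":0}

```text
time_s: 7.55
tcp_pos: [0.5627, 0.1487, 0.0657]
ee_rot: [[-0.988, 0.154, 0.002], [0.154, 0.988, 0.001], [-0.002, 0.001, -1.0]]
wrist_force: [-0.2, 0.3, -3.0]
gripper_width: 0.295
```

Foot is ~11 mm above the pad; go down slowly.

Emit:
arm_command:
  rows:
    - {"fingers":10,"travel":[0,0,0.3],"roll":0}
    - {"fingers":10,"travel":[0,0,0.6],"roll":0}
    - {"fingers":10,"travel":[0,0,0.8],"roll":0}
    - {"fingers":10,"travel":[0,0,0.9],"roll":0}
    - {"fingers":10,"travel":[0,0,0.9],"roll":0}
    - {"fingers":10,"travel":[0,0,0.9],"roll":0}

```text
time_s: 8.15
tcp_pos: [0.5621, 0.1484, 0.0555]
ee_rot: [[-0.988, 0.154, 0.0], [0.154, 0.988, -0.0], [-0.0, -0.0, -1.0]]
wrist_force: [0.0, -0.6, -3.0]
gripper_width: 0.298
```

Emit:
arm_command:
  rows:
    - {"fingers":10,"travel":[0,0,0.05],"roll":0}
    - {"fingers":10,"travel":[0,0,0.1],"roll":0}
    - {"fingers":10,"travel":[0,0,0.1],"roll":0}
    - {"fingers":10,"travel":[0,0,0.1],"roll":0}

```text
time_s: 8.55
tcp_pos: [0.562, 0.1484, 0.0546]
ee_rot: [[-0.988, 0.154, -0.0], [0.154, 0.988, 0.0], [0.0, 0.0, -1.0]]
wrist_force: [0.2, -0.0, -2.4]
gripper_width: 0.296
```

Emit:
arm_command:
  rows:
    - {"fingers":10,"travel":[0,0,0.05],"roll":0}
    - {"fingers":10,"travel":[0,0,0.1],"roll":0}
    - {"fingers":10,"travel":[0,0,0.1],"roll":0}
    - {"fingers":10,"travel":[0,0,0.1],"roll":0}

```text
time_s: 8.95
tcp_pos: [0.5624, 0.1484, 0.0544]
ee_rot: [[-0.988, 0.154, 0.001], [0.154, 0.988, 0.0], [-0.001, 0.0, -1.0]]
wrist_force: [-2.0, -1.1, 5.1]
gripper_width: 0.296
```

Contact is felt (wrist z went from -3 to +5 N). Release.

Emit:
arm_command:
  rows:
    - {"fingers":35,"travel":[0,0,0],"roll":0}
    - {"fingers":42,"travel":[0,0,0],"roll":0}
    - {"fingers":50,"travel":[0,0,0],"roll":0}
    - {"fingers":50,"travel":[0,0,0],"roll":0}
    - {"fingers":50,"travel":[0,0,0],"roll":0}
    - {"fingers":50,"travel":[0,0,0],"roll":0}

```text
time_s: 9.55
tcp_pos: [0.562, 0.1484, 0.0534]
ee_rot: [[-0.988, 0.154, -0.0], [0.154, 0.988, -0.0], [0.0, -0.0, -1.0]]
wrist_force: [-0.2, -1.0, -0.3]
gripper_width: 0.5
```

Emit:
arm_command:
  rows:
    - {"fingers":50,"travel":[0,0,-1],"roll":0}
    - {"fingers":50,"travel":[0,0,-3],"roll":0}
    - {"fingers":50,"travel":[0,0,-6],"roll":0}
    - {"fingers":30,"travel":[0,0,-9.5],"roll":0}
    - {"fingers":0,"travel":[4,1.5,-9.5],"roll":0}
    - {"fingers":0,"travel":[8,3,-9.5],"roll":0}
    - {"fingers":0,"travel":[12,4.5,-9.5],"roll":0}
    - {"fingers":0,"travel":[15,5.2,-9.5],"roll":0}
    - {"fingers":0,"travel":[17,5.2,-9.5],"roll":0}
    - {"fingers":0,"travel":[17,5.2,-9.5],"roll":0}

```text
time_s: 10.55
tcp_pos: [0.4002, 0.2261, 0.1495]
ee_rot: [[-0.988, 0.151, 0.0], [0.151, 0.988, 0.001], [-0.0, 0.001, -1.0]]
wrist_force: [-0.1, 0.9, -0.3]
gripper_width: 0.02
```

```bash
python3 - <<'E'
from h import *
s=sense();print(s["tcp_pos"],s["ee_rot"],s["gripper_width"],s["wrist_force"])
o=[];cop=lambda i:(i[...,0]>i[...,2]*1.6)&(i[...,0]>70)
for n in("side","top"):
    im,d=capture(n); u,v=map(int,proj(n,(.53,.18,.05)))
    o.append(cv2.resize(im[v-50:v+50,u-50:u+50,::-1],None,fx=4,fy=4,interpolation=cv2.INTER_CUBIC))
    P=cloud(n,d); i=im.astype(int)
    for c in((.562,.149),(.577,.252)):
        m=(np.hypot(P[...,0]-c[0],P[...,1]-c[1])<.04)&cop(i)&(P[...,2]>.045)
        print(n,"copper",m.sum(),np.round(np.nanmean(P[m],0),4),np.nanmax(P[m][:,2]) if m.any() else '')
    # handle bar & cabinet front in drawer frame
    ex=np.array([.988,-.155]);ey=np.array([.155,.988])
    a=P[...,:2]@ex; b=P[...,:2]@ey; z=P[...,2]
    m=(abs(b-.29)<.1)&(z>.09)&(z<.108)&(a>.58); print("cab front a",np.percentile(a[m],[.5,2,5]))
    m=(abs(b-.29)<.14)&(z>.076)&(z<.092)&(a<.52)&(a>.40); print("front top a",np.percentile(a[m],[5,50,95]),"b",np.percentile(b[m],[2,98]))
    m=(abs(b-.29)<.09)&(z>.058)&(z<.075)&(a<.45)&(a>.38); print("bar a",m.sum(),np.percentile(a[m],[5,50,95]),"b",np.percentile(b[m],[2,98]),"z",np.median(z[m]))
print("tcp a,b",s["tcp_pos"][:2]@ex,s["tcp_pos"][:2]@ey)
cv2.imwrite("pics/h4.png",np.hstack(o))
E
```

```text
[0.40016625 0.2261429  0.14952181] [[-9.88493770e-01  1.51261423e-01  2.19532160e-04]
 [ 1.51261553e-01  9.88493442e-01  8.11249187e-04]
 [-9.42953939e-05  8.35121543e-04 -9.99999647e-01]] 0.019561380771802903 [-0.0855685   0.8812923  -0.31266914]
side copper 90 [0.5634 0.141  0.0656] 0.08105915539632336
side copper 48 [0.5778 0.2498 0.0593] 0.07283618140387227
cab front a [0.63577571 0.63932127 0.64730267]
front top a [0.46216756 0.46915933 0.4756754 ] b [0.17258359 0.39356845]
bar a 61 [0.42248375 0.42929506 0.44629713] b [0.23183642 0.33939916] z 0.07017182492863783
top copper 106 [0.561  0.1472 0.0687] 0.08468688014056958
top copper 84 [0.5736 0.2576 0.0636] 0.0757551483934753
cab front a [0.63190866 0.63479848 0.64227481]
front top a [0.45841553 0.46493177 0.47188603] b [0.17802387 0.34520414]
bar a 59 [0.42041969 0.42724641 0.44665037] b [0.24191695 0.27931844] z 0.07086233825195665
tcp a,b 0.3603121100464163 0.28545495630462797
```

View pics/h4.png

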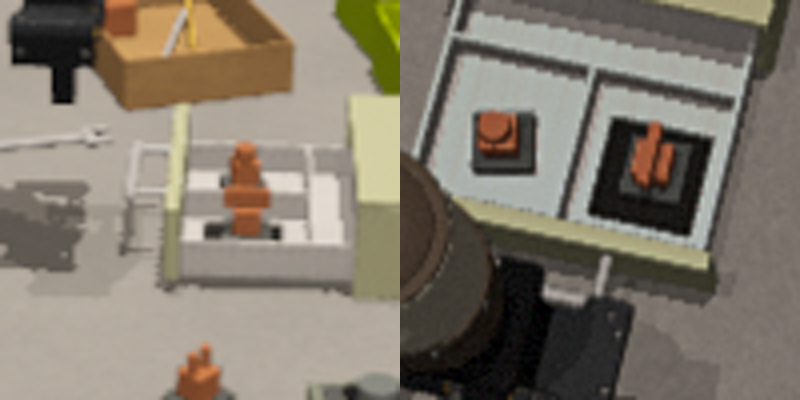

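The top half shows the blade electrode upright on the pad at (650,160) and the stored stub still at (500,135). The handle is free at (575,285). Now down in front of the handle bar, then push.

Emit:
arm_command:
  rows:
    - {"fingers":0,"travel":[0,0,3],"roll":0}
    - {"fingers":0,"travel":[0,0,6],"roll":0}
    - {"fingers":0,"travel":[0,0,8],"roll":0}
    - {"fingers":0,"travel":[0,0,8.8],"roll":0}
    - {"fingers":0,"travel":[0,0,8.8],"roll":0}
    - {"fingers":0,"travel":[-1.5,0,8.8],"roll":0}
    - {"fingers":0,"travel":[-3,0,8.8],"roll":0}
    - {"fingers":0,"travel":[-4,0,8.8],"roll":0}
    - {"fingers":0,"travel":[-4.5,0,8.8],"roll":0}
    - {"fingers":0,"travel":[-5,0,8.8],"roll":0}

```text
time_s: 11.65
tcp_pos: [0.452, 0.2181, 0.0608]
ee_rot: [[-0.988, 0.155, -0.0], [0.155, 0.988, 0.001], [0.0, 0.0, -1.0]]
wrist_force: [-0.7, 1.4, 0.4]
gripper_width: 0.006
```

Emit:
arm_command:
  rows:
    - {"fingers":0,"travel":[-0.3,0,0],"roll":0}
    - {"fingers":0,"travel":[-0.8,0,0],"roll":0}
    - {"fingers":0,"travel":[-1.5,0,0],"roll":0}
    - {"fingers":0,"travel":[-2.3,0,0],"roll":0}
    - {"fingers":0,"travel":[-3.1,0,0],"roll":0}
    - {"fingers":0,"travel":[-3.9,0,0],"roll":0}
    - {"fingers":0,"travel":[-4.7,0,0],"roll":0}
    - {"fingers":0,"travel":[-5.5,0,0],"roll":0}
    - {"fingers":0,"travel":[-6.3,0,0],"roll":0}
    - {"fingers":0,"travel":[-7.0,0,0],"roll":0}

```text
time_s: 12.65
tcp_pos: [0.5213, 0.2073, 0.0605]
ee_rot: [[-0.988, 0.154, -0.0], [0.154, 0.988, -0.0], [0.0, -0.0, -1.0]]
wrist_force: [-1.5, 1.0, 0.9]
gripper_width: 0.004
```

Emit:
arm_command:
  rows:
    - {"fingers":0,"travel":[-0.8,0,0],"roll":0}
    - {"fingers":0,"travel":[-1.6,0,0],"roll":0}
    - {"fingers":0,"travel":[-2.4,0,0],"roll":0}
    - {"fingers":0,"travel":[-3.2,0,0],"roll":0}
    - {"fingers":0,"travel":[-4.0,0,0],"roll":0}
    - {"fingers":0,"travel":[-4.8,0,0],"roll":0}
    - {"fingers":0,"travel":[-5.5,0,0],"roll":0}
    - {"fingers":0,"travel":[-6.1,0,0],"roll":0}
    - {"fingers":0,"travel":[-6.6,0,0],"roll":0}
    - {"fingers":0,"travel":[-7.0,0,0],"roll":0}

```text
time_s: 13.65
tcp_pos: [0.5902, 0.1966, 0.0605]
ee_rot: [[-0.988, 0.154, -0.0], [0.154, 0.988, 0.0], [0.0, -0.0, -1.0]]
wrist_force: [-1.5, 0.1, 0.9]
gripper_width: 0.005
```

Emit:
arm_command:
  rows:
    - {"fingers":0,"travel":[-0.4,0,0],"roll":0}
    - {"fingers":0,"travel":[-0.8,0,0],"roll":0}
    - {"fingers":0,"travel":[-1.2,0,0],"roll":0}
    - {"fingers":0,"travel":[-1.5,0,0],"roll":0}
    - {"fingers":0,"travel":[-1.5,0,0],"roll":0}

```text
time_s: 14.15
tcp_pos: [0.6034, 0.1945, 0.0605]
ee_rot: [[-0.988, 0.154, -0.003], [0.154, 0.988, -0.0], [0.003, -0.001, -1.0]]
wrist_force: [-5.2, 1.5, 2.4]
gripper_width: 0.006
```

Emit:
arm_command:
  rows:
    - {"fingers":0,"travel":[-0.2,0,0],"roll":0}
    - {"fingers":0,"travel":[-0.4,0,0],"roll":0}
    - {"fingers":0,"travel":[-0.4,0,0],"roll":0}

```text
time_s: 14.45
tcp_pos: [0.6037, 0.1943, 0.0604]
ee_rot: [[-0.988, 0.154, -0.01], [0.154, 0.988, -0.001], [0.009, -0.003, -1.0]]
wrist_force: [-14.9, 5.6, 8.7]
gripper_width: 0.003
```

The drawer is hard against its stop (15 N, no further travel). I back off, rise, and check.

Emit:
arm_command:
  rows:
    - {"fingers":0,"travel":[-0.2,0,0],"roll":0}
    - {"fingers":0,"travel":[-0.2,0,0],"roll":0}
    - {"fingers":0,"travel":[1.5,0,0],"roll":0}
    - {"fingers":0,"travel":[4,0,0],"roll":0}
    - {"fingers":0,"travel":[6,0,-1],"roll":0}
    - {"fingers":0,"travel":[6,0,-5],"roll":0}
    - {"fingers":0,"travel":[6,-1,-9],"roll":0}
    - {"fingers":0,"travel":[6,-5,-10],"roll":0}
    - {"fingers":0,"travel":[6,-9,-10],"roll":0}
    - {"fingers":0,"travel":[6,-12,-10],"roll":0}

```text
time_s: 15.45
tcp_pos: [0.531, 0.083, 0.1617]
ee_rot: [[-0.988, 0.154, 0.003], [0.154, 0.988, 0.001], [-0.003, 0.001, -1.0]]
wrist_force: [0.3, -0.2, 0.2]
gripper_width: 0.0
```

```bash
python3 - <<'E'
from h import *
s=sense();print(s["tcp_pos"],s["ee_rot"],s["gripper_width"],s["wrist_force"])
o=[]
ex=np.array([.988,-.155]);ey=np.array([.155,.988])
for n in("side","top"):
    im,d=capture(n); u,v=map(int,proj(n,(.66,.1,.08)))
    o.append(cv2.resize(im[max(v-50,0):v+90,u-70:u+70,::-1],None,fx=2.8,fy=2.8,interpolation=cv2.INTER_CUBIC))
    P=cloud(n,d); a=P[...,:2]@ex; b=P[...,:2]@ey; z=P[...,2]
    for nm,z0,z1 in(("cab",.094,.108),("front",.072,.091),("bar",.058,.071)):
        m=(abs(b-.285)<.1)&(z>z0)&(z<z1)&(a>.5)&(a<.75)
        if m.any(): print(n,nm,m.sum(),np.round(np.percentile(a[m],[.5,2,5,50]),4))
h=min(x.shape[0] for x in o)
cv2.imwrite("pics/h5.png",np.hstack([x[:h] for x in o]))
t=s["tcp_pos"];R=s["ee_rot"]
for k,p in dict(big=(.6232,-.1645,.13),sq=(.6232,-.2265,.13)).items(): print(k,R.T@(np.array(p)-t))
E
```

```text
[0.53096327 0.08304064 0.16169945] [[-0.98805723  0.15406332  0.00272185]
 [ 0.15406658  0.98805993  0.00102791]
 [-0.00253098  0.00143498 -0.99999577]] 0.0003184530297795325 [ 0.29473972 -0.21202582  0.24960158]
side cab 687 [0.6351 0.6367 0.6401 0.6919]
side front 108 [0.5815 0.5817 0.5821 0.6231]
side bar 54 [0.5786 0.5787 0.5788 0.5964]
top cab 1882 [0.6314 0.6345 0.6405 0.7086]
top front 83 [0.615  0.6151 0.6154 0.6222]
top bar 10 [0.6145 0.6145 0.6146 0.6156]
big [-0.12919267 -0.23042019  0.03169592]
sq [-0.1387448  -0.2916799   0.03163219]
```

View pics/h5.png

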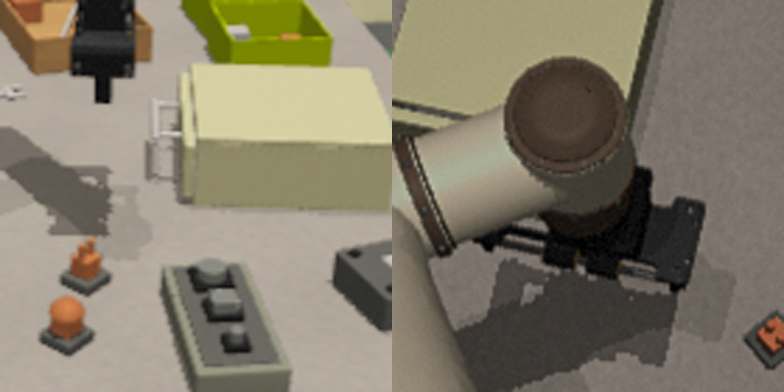

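The side half shows the drawer front against the cabinet at (188,135), with a thin dark line between them. Measured depths leave a gap of 4 ± 3 mm, so I push once more, harder, to be sure it is at the stop.

Emit:
arm_command:
  rows:
    - {"fingers":0,"travel":[0,4,0],"roll":0}
    - {"fingers":0,"travel":[0,8,0],"roll":0}
    - {"fingers":0,"travel":[0,12,1],"roll":0}
    - {"fingers":0,"travel":[0,12,5],"roll":0}
    - {"fingers":0,"travel":[0,12,9],"roll":0}
    - {"fingers":0,"travel":[0,12,9.7],"roll":0}
    - {"fingers":0,"travel":[-2,12,9.7],"roll":0}
    - {"fingers":0,"travel":[-4,12,9.7],"roll":0}
    - {"fingers":0,"travel":[-5,12,9.7],"roll":0}
    - {"fingers":0,"travel":[-5.3,12,9.7],"roll":0}

```text
time_s: 16.55
tcp_pos: [0.6032, 0.195, 0.0646]
ee_rot: [[-0.988, 0.155, 0.002], [0.155, 0.988, 0.001], [-0.002, 0.001, -1.0]]
wrist_force: [0.3, -0.0, -0.2]
gripper_width: 0.005
```

Emit:
arm_command:
  rows:
    - {"fingers":0,"travel":[-0.3,0,0],"roll":0}
    - {"fingers":0,"travel":[-0.6,0,0],"roll":0}
    - {"fingers":0,"travel":[-0.8,0,0],"roll":0}
    - {"fingers":0,"travel":[-0.9,0,0],"roll":0}
    - {"fingers":0,"travel":[-1.0,0,0],"roll":0}
    - {"fingers":0,"travel":[-1.0,0,0],"roll":0}

```text
time_s: 17.15
tcp_pos: [0.6039, 0.1944, 0.0641]
ee_rot: [[-0.988, 0.154, -0.013], [0.154, 0.988, -0.002], [0.013, -0.004, -1.0]]
wrist_force: [-19.8, 8.4, 13.2]
gripper_width: 0.005
```

20 N with no motion confirms the hard stop: the drawer is shut. On to the keys.

Emit:
arm_command:
  rows:
    - {"fingers":0,"travel":[1.5,0,0],"roll":0}
    - {"fingers":0,"travel":[4,0,0],"roll":0}
    - {"fingers":0,"travel":[6,0,-1],"roll":0}
    - {"fingers":0,"travel":[6,0,-5],"roll":0}
    - {"fingers":0,"travel":[6,-2,-9],"roll":0}
    - {"fingers":0,"travel":[6,-7,-9],"roll":0}
    - {"fingers":0,"travel":[6,-12,-9],"roll":0}
    - {"fingers":0,"travel":[4,-16,-9],"roll":0}
    - {"fingers":0,"travel":[1,-20,-9],"roll":0}
    - {"fingers":0,"travel":[-2,-24,-9],"roll":0}

```text
time_s: 18.15
tcp_pos: [0.5943, -0.0483, 0.1547]
ee_rot: [[-0.988, 0.153, 0.002], [0.153, 0.988, 0.0], [-0.001, 0.0, -1.0]]
wrist_force: [1.1, 0.3, -0.6]
gripper_width: 0.006
```

Emit:
arm_command:
  rows:
    - {"fingers":0,"travel":[-2,-4,1],"roll":0}
    - {"fingers":0,"travel":[-4,-8,2],"roll":0}
    - {"fingers":0,"travel":[-5,-11,3],"roll":0}
    - {"fingers":0,"travel":[-5,-11,3],"roll":0}
    - {"fingers":0,"travel":[-5,-11,3],"roll":0}

```text
time_s: 18.65
tcp_pos: [0.6261, -0.1637, 0.1234]
ee_rot: [[-0.988, 0.155, -0.001], [0.155, 0.988, 0.0], [0.001, -0.0, -1.0]]
wrist_force: [-0.4, 0.0, 0.5]
gripper_width: 0.004
```

```bash
python3 - <<'E'
from h import *
s=sense();t=s["tcp_pos"];R=s["ee_rot"];print(t,s["wrist_force"])
for k,p in dict(big=(.6232,-.1645,.058),sq=(.6232,-.2265,.058)).items(): print(k,R.T@(np.array(p)-t)*100)
E
```

```text
[ 0.62612564 -0.16370807  0.12336907] [-0.39505864  0.04239438  0.50635819]
big [ 0.27108615 -0.12348168  6.53714615]
sq [-0.69192489 -6.2482355   6.53649805]
```

Emit:
arm_command:
  rows:
    - {"fingers":0,"travel":[0.2,-0.1,2.5],"roll":0}
    - {"fingers":0,"travel":[0.2,-0.1,4.5],"roll":0}
    - {"fingers":0,"travel":[0.2,-0.1,5.2],"roll":0}
    - {"fingers":0,"travel":[0.2,-0.1,5.6],"roll":0}
    - {"fingers":0,"travel":[0.2,-0.1,5.9],"roll":0}
    - {"fingers":0,"travel":[0.2,-0.1,6.1],"roll":0}
    - {"fingers":0,"travel":[0.2,-0.1,6.2],"roll":0}
    - {"fingers":0,"travel":[0.2,-0.1,6.2],"roll":0}

```text
time_s: 19.45
tcp_pos: [0.6251, -0.1634, 0.0635]
ee_rot: [[-0.988, 0.153, 0.002], [0.153, 0.988, 0.0], [-0.002, 0.0, -1.0]]
wrist_force: [-3.4, 4.6, 8.0]
gripper_width: 0.007
```

Emit:
arm_command:
  rows:
    - {"fingers":0,"travel":[0,0,0.1],"roll":0}
    - {"fingers":0,"travel":[0,0,0.2],"roll":0}
    - {"fingers":0,"travel":[0,0,0.2],"roll":0}

```text
time_s: 19.75
tcp_pos: [0.6251, -0.1634, 0.0633]
ee_rot: [[-0.988, 0.153, 0.002], [0.153, 0.988, -0.0], [-0.002, 0.0, -1.0]]
wrist_force: [-6.7, 5.4, 16.3]
gripper_width: 0.006
```

The big key is bottomed (16 N, no further travel). Up, and over to the square key.

Emit:
arm_command:
  rows:
    - {"fingers":0,"travel":[0,0,-0.5],"roll":0}
    - {"fingers":0,"travel":[0,0,-1.5],"roll":0}
    - {"fingers":0,"travel":[0,0,-4],"roll":0}
    - {"fingers":0,"travel":[0,0,-4],"roll":0}
    - {"fingers":0,"travel":[-0.5,-3,-4],"roll":0}
    - {"fingers":0,"travel":[-0.9,-6.1,-4],"roll":0}
    - {"fingers":0,"travel":[-0.9,-6.1,-4],"roll":0}
    - {"fingers":0,"travel":[-0.9,-6.1,-4],"roll":0}

```text
time_s: 20.55
tcp_pos: [0.6239, -0.2264, 0.0991]
ee_rot: [[-0.988, 0.156, -0.0], [0.156, 0.988, 0.0], [0.0, 0.0, -1.0]]
wrist_force: [-0.7, 0.0, -0.7]
gripper_width: 0.005
```

```bash
python3 - <<'E'
from h import *
s=sense();t=s["tcp_pos"];R=s["ee_rot"];print(t,s["wrist_force"])
print(R.T@(np.array((.6232,-.2265,.069))-t)*100)
E
```

```text
[ 0.62393562 -0.22639576  0.09907166] [-0.73730591  0.02273689 -0.74635165]
[ 0.0707554  -0.02225502  3.00716939]
```

Emit:
arm_command:
  rows:
    - {"fingers":0,"travel":[0,0,2],"roll":0}
    - {"fingers":0,"travel":[0,0,2.9],"roll":0}
    - {"fingers":0,"travel":[0,0,3.2],"roll":0}
    - {"fingers":0,"travel":[0,0,3.5],"roll":0}
    - {"fingers":0,"travel":[0,0,3.7],"roll":0}
    - {"fingers":0,"travel":[0,0,3.85],"roll":0}
    - {"fingers":0,"travel":[0,0,3.95],"roll":0}
    - {"fingers":0,"travel":[0,0,3.95],"roll":0}
    - {"fingers":0,"travel":[0,0,3.95],"roll":0}

```text
time_s: 21.45
tcp_pos: [0.6239, -0.225, 0.0633]
ee_rot: [[-0.988, 0.153, -0.0], [0.153, 0.988, -0.0], [0.0, -0.0, -1.0]]
wrist_force: [-6.0, 4.3, 13.2]
gripper_width: 0.003
```

Square key bottomed (13 N). Raise and check.

Emit:
arm_command:
  rows:
    - {"fingers":0,"travel":[0,0,-0.5],"roll":0}
    - {"fingers":0,"travel":[0,0,-1.5],"roll":0}
    - {"fingers":0,"travel":[0,0,-5],"roll":0}
    - {"fingers":0,"travel":[0,0,-9],"roll":0}
    - {"fingers":0,"travel":[3,2,-13],"roll":0}
    - {"fingers":0,"travel":[7,4,-16],"roll":0}
    - {"fingers":0,"travel":[11,6,-17],"roll":0}
    - {"fingers":0,"travel":[15,6,-17],"roll":0}
    - {"fingers":0,"travel":[15,6,-17],"roll":0}
    - {"fingers":0,"travel":[15,6,-17],"roll":0}

```text
time_s: 22.45
tcp_pos: [0.4853, -0.1432, 0.2313]
ee_rot: [[-0.988, 0.153, 0.003], [0.153, 0.988, -0.0], [-0.003, 0.0, -1.0]]
wrist_force: [-0.1, -0.0, -0.7]
gripper_width: 0.004
```

```bash
python3 - <<'E'
from h import *
s=sense();print(s["tcp_pos"],s["wrist_force"],s["time_s"])
o=[]
ex=np.array([.988,-.155]);ey=np.array([.155,.988])
for n in("side","top"):
    im,d=capture(n); P=cloud(n,d); a=P[...,:2]@ex; b=P[...,:2]@ey; z=P[...,2]
    for k,c in dict(big=(.6232,-.1645),sq=(.6232,-.2265),sm=(.623,-.288)).items():
        m=(np.hypot(P[...,0]-c[0],P[...,1]-c[1])<.006); print(n,k,m.sum(),np.nanmedian(z[m]) if m.any() else '')
    m=(abs(b-.285)<.1)&(z>.072)&(z<.091)&(a>.5)&(a<.64); print("front a",np.percentile(a[m],[5,50]) if m.any() else '')
    o.append(cv2.resize(im[100:300,80 if n=="top" else 170:450 if n=="top" else 370,::-1],None,fx=1.4 if n=="top" else 1.4,fy=1.4))
cv2.imwrite("pics/h6.png",np.hstack(o))
E
```

```text
[ 0.48528735 -0.14324407  0.2312888 ] [-0.09146933 -0.02546317 -0.70366533] 22.45
side big 6 0.05981553560372649
side sq 6 0.05779030170890981
side sm 13 0.05712935639504457
front a [0.58235379 0.6236051 ]
top big 0 
top sq 0 
top sm 12 0.057758699738734376
front a [0.57854132 0.61907289]
```

View pics/h6.png

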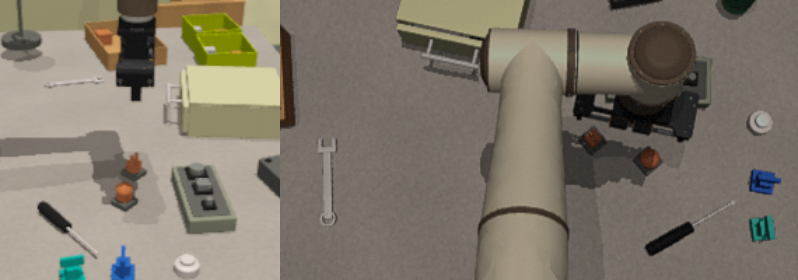

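The side half shows the drawer shut at (185,100) and the keys up at (195,170), (203,185) and (210,203). The dome, pins, tools and puck are in place, and the arm is clear.

```bash
python3 -c "
from station import *
print(finish_job())"
```

```text
the job is handed in; nothing more can be done
None
```

I set the copper blade electrode upright on the pad, pushed the drawer shut, and pressed the big round key and then the square key. I handed the job in at about 22.5 s of robot time; no verdict was reported.

- **Electrode:** the picture taken before closing showed it standing upright and released on the pad, about 3 mm from my estimate of the pad's centre. I could not see it after the drawer closed.
- **Drawer:** I pushed it at no more than about 0.1 m/s. It stood firm under a second push of about 20 N, so I took it as fully shut.
- **Keys:** each key bottomed under the fingers, at 16 N for the big one and 13 N for the square one. The side camera then read all three key tops at 57 to 60 mm, so they are up.
- **Bystanders:** in the last picture the dome, pins, screwdriver, wrench and puck all looked unmoved. The arm was clear of everything.

**Disagreements:**
- The two cameras disagreed by about 3 to 6 mm, and I used values between them.
- Depth readings left a 4 ± 3 mm gap behind the drawer front. I relied on the stop felt in the second push instead, because the readings could not settle it.
- In the last picture the arm hid the big and square keys from the top camera, so only the side camera confirmed them.

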